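# Refile four film boxes in their original order

### The job

Move the four film boxes from the grey holders on the returns tray into the dark steel rack, one box in each bay, and keep their original order: the row must read the same from left to right as it does now. Keep the boxes upright all the way and stand each squarely on the floor of its bay.

Things in the scene. Friction and masses are not known exactly. Their poses are not given: they have to be found in the camera images.
- box_red: film box with the red label: off-white card box 98 x 40 x 98 mm (x, y, z), 0.2 to 0.3 kg, standing upright; the red label covers its 40 mm wide top edge and both narrow spines. Origin at the centre of the underside, z up, y through the 40 mm thickness: pinch it there near the top. Either end may face front
- box_yellow: film box with the yellow label: off-white card box 98 x 40 x 98 mm (x, y, z), 0.2 to 0.3 kg, standing upright; the yellow label covers its 40 mm wide top edge and both narrow spines. Origin at the centre of the underside, z up, y through the 40 mm thickness: pinch it there near the top. Either end may face front
- box_green: film box with the green label: off-white card box 98 x 40 x 98 mm (x, y, z), 0.2 to 0.3 kg, standing upright; the green label covers its 40 mm wide top edge and both narrow spines. Origin at the centre of the underside, z up, y through the 40 mm thickness: pinch it there near the top. Either end may face front
- box_blue: film box with the blue label: off-white card box 98 x 40 x 98 mm (x, y, z), 0.2 to 0.3 kg, standing upright; the blue label covers its 40 mm wide top edge and both narrow spines. Origin at the centre of the underside, z up, y through the 40 mm thickness: pinch it there near the top. Either end may face front
- holder_red: light grey holder of the red box (all four look alike), fixed on the tray, 74 mm from the next along y; it marks the box's original place. Origin at its underside, 6 mm above the table; the box stands 9 mm above the table. Cheeks 64 mm apart rise to 53 mm above the table; 8 mm lips front and back. y points along the row to the robot's left (yaw under 0.3 rad), x away from it
- holder_yellow: light grey holder of the yellow box (all four look alike), fixed on the tray, 74 mm from the next along y; it marks the box's original place. Origin at its underside, 6 mm above the table; the box stands 9 mm above the table. Cheeks 64 mm apart rise to 53 mm above the table; 8 mm lips front and back. y points along the row to the robot's left (yaw under 0.3 rad), x away from it
- holder_green: light grey holder of the green box (all four look alike), fixed on the tray, 74 mm from the next along y; it marks the box's original place. Origin at its underside, 6 mm above the table; the box stands 9 mm above the table. Cheeks 64 mm apart rise to 53 mm above the table; 8 mm lips front and back. y points along the row to the robot's left (yaw under 0.3 rad), x away from it
- holder_blue: light grey holder of the blue box (all four look alike), fixed on the tray, 74 mm from the next along y; it marks the box's original place. Origin at its underside, 6 mm above the table; the box stands 9 mm above the table. Cheeks 64 mm apart rise to 53 mm above the table; 8 mm lips front and back. y points along the row to the robot's left (yaw under 0.3 rad), x away from it
- rack: dark steel rack of four bays, 130 x 302 mm, fixed. Origin at its centre on the table; y along the row to the robot's left (yaw under 0.3 rad), x away from it. Bay centres x = 0, y = 111, 37, -37, -111 mm; floor 12 mm above the table. Dividers between, 69 mm apart inside, rise to 55 mm; lips front and back rise to 20 mm, 124 mm apart. End loops reach y = +-163 mm, 37 mm high
- tray: returns tray, grey, 150 x 316 mm, rim 16 mm high, fixed; carries the four holders in a row at y = 111, 37, -37, -111 mm. Origin at its centre on the table; y along the row to the robot's left (yaw under 0.3 rad), x away from it. Tray and rack stand side by side, either one on the left
Mind the look-alikes: they are no part of the job. Leave any orange look-alike of the box_green alone. What is shaped like the box_blue but purple is not meant.

How it is judged:
At the end, for the whole second after the job is handed in: Each box released, at rest and upright (0.1 rad) on the floor of the bay with the same place in the row as its holder: within 14 mm (x) and 15 mm (y) of the bay centre, 6 to 18 mm above the rack origin, squared within 0.3 rad (((y of holder_red in the frame of tray between 0.101 and 0.121 m and y of box_red in the frame of rack between 0.096 and 0.126 m) or (y of holder_red in the frame of tray between 0.027 and 0.047 m and y of box_red in the frame of rack between 0.022 and 0.052 m) or (y of holder_red in the frame of tray between -0.047 and -0.027 m and y of box_red in the frame of rack between -0.052 and -0.022 m) or (y of holder_red in the frame of tray between -0.121 and -0.101 m and y of box_red in the frame of rack between -0.126 and -0.096 m)) and x of box_red in the frame of rack between -0.014 and 0.014 m and z of box_red in the frame of rack between 0.006 and 0.018 m and angle between each of box_red, box_yellow, box_green, box_blue's own z axis and vertical below 0.1 rad and angle between the y axis of each of box_red, box_yellow, box_green, box_blue and the y axis of rack, either way round below 0.3 rad and linear speed of each of box_red, box_yellow, box_green, box_blue below 0.02 m/s and contact force between each of box_red, box_yellow, box_green, box_blue and the fingers below 0.05 N and ((y of holder_yellow in the frame of tray between 0.101 and 0.121 m and y of box_yellow in the frame of rack between 0.096 and 0.126 m) or (y of holder_yellow in the frame of tray between 0.027 and 0.047 m and y of box_yellow in the frame of rack between 0.022 and 0.052 m) or (y of holder_yellow in the frame of tray between -0.047 and -0.027 m and y of box_yellow in the frame of rack between -0.052 and -0.022 m) or (y of holder_yellow in the frame of tray between -0.121 and -0.101 m and y of box_yellow in the frame of rack between -0.126 and -0.096 m)) and x of box_yellow in the frame of rack between -0.014 and 0.014 m and z of box_yellow in the frame of rack between 0.006 and 0.018 m and ((y of holder_green in the frame of tray between 0.101 and 0.121 m and y of box_green in the frame of rack between 0.096 and 0.126 m) or (y of holder_green in the frame of tray between 0.027 and 0.047 m and y of box_green in the frame of rack between 0.022 and 0.052 m) or (y of holder_green in the frame of tray between -0.047 and -0.027 m and y of box_green in the frame of rack between -0.052 and -0.022 m) or (y of holder_green in the frame of tray between -0.121 and -0.101 m and y of box_green in the frame of rack between -0.126 and -0.096 m)) and x of box_green in the frame of rack between -0.014 and 0.014 m and z of box_green in the frame of rack between 0.006 and 0.018 m and ((y of holder_blue in the frame of tray between 0.101 and 0.121 m and y of box_blue in the frame of rack between 0.096 and 0.126 m) or (y of holder_blue in the frame of tray between 0.027 and 0.047 m and y of box_blue in the frame of rack between 0.022 and 0.052 m) or (y of holder_blue in the frame of tray between -0.047 and -0.027 m and y of box_blue in the frame of rack between -0.052 and -0.022 m) or (y of holder_blue in the frame of tray between -0.121 and -0.101 m and y of box_blue in the frame of rack between -0.126 and -0.096 m)) and x of box_blue in the frame of rack between -0.014 and 0.014 m and z of box_blue in the frame of rack between 0.006 and 0.018 m); the robot touches nothing.
It fails at once if the box with the red label is tipped (more than 0.6 rad from upright) (angle between box_red's own z axis and vertical above 0.6 rad).
It fails at once if the box with the yellow label is tipped (more than 0.6 rad from upright) (angle between box_yellow's own z axis and vertical above 0.6 rad).
It fails at once if the box with the green label is tipped (more than 0.6 rad from upright) (angle between box_green's own z axis and vertical above 0.6 rad).
It fails at once if the box with the blue label is tipped (more than 0.6 rad from upright) (angle between box_blue's own z axis and vertical above 0.6 rad).
It also fails if it takes over 120 s, if anything falls off the work surface, if the arm or the gripper's body presses on something with over 40 N, if the wrist force passes 120 N, or if a joint passes its speed limit or range.

### The arm

A 7-joint arm with a two-finger parallel gripper is mounted at the origin on the work surface. World frame = base frame: x ahead of the robot, y to its left, z up, the work surface at z = 0. Lengths are in m, angles in rad, forces in N, time in s.
With the tool pointing down it reaches from about 0.425 to 0.875 m from the base axis. Payload 4.7 kg.
Tool frame: the origin (TCP) lies at the very end of the fingers, on their centre line; the grasp point (between the pads) lies behind it (ctrl.tcp_to_grasp is the y of the grasp point in the tool frame, in m); y points along the fingers, x is the direction in which the jaws open and shut, and the axes are right-handed (so a half turn about y gives the same grasp; the last joint's range is limited). The gripper opens to 87 mm and grips with 3 to 60 N. Pads are 19 mm wide; open, the fingers measure 117 mm over their backs; the gripper's body (75 mm by 190 mm) begins 51 mm behind the grasp point.
Start: joints at [-1.253, 0.321, -0.07, 1.45, 0.023, 1.371, -0.057], TCP at [0.194, 0.62, 0.223] pointing down, gripper open.
Joint ranges: [-2.86, 2.86], [-0.3, 2.09], [-1.38, 1.24], [0.06, 2.45], [-1.56, 4.7], [0.09, 2.05], [-2.69, 2.69]. Speed limits (rad/s): [2.57, 2.57, 3.14, 3.14, 3.14, 3.14, 3.14].

### API

Orientations are given as a rotation vector (axis times angle).
In Python, from bench import ctrl, get_image, workorder gives the robot as it stands.
- The arm moves only by the tool drive_tool, never from a script. Its argument "increments" is text: rows parted by semicolons, each of 5 numbers parted by spaces: the shift along the tool's x, y, z in mm, then the turn about the tool's y in degrees, then the closure in counts, from 0 (fully open) to 255 (shut). In form: tx ty tz yaw fingers; .... A call has 1 to 20 rows; each row shifts and turns the commanded pose from where the row before left it, along the tool's axes as they then stand; what a row does not reach is not made up. A row lasts 1/8 s, in which the tool goes at most 62.5 mm and 10.7 degrees, less where a joint would pass 70% of its speed; a pose out of reach is approached as far as the arm can. A call is refused whole if a number of a shift passes 62.5 or a number of a turn 10.7, either way. A call with a gripper value outside its range is refused whole. The fingers move at their own pace and stop on an object; "squeeze" is the grip in N (left out, the last holds). Time passes only in rows, so rows that do not move let the fingers close. It gives the time, the measured TCP pose, the force and the opening at its end, in the units of the state.
- ctrl.get_state(): the state, without advancing time (a new reading comes with each control period).
- get_image(name): name is "side" or "top" or "wrist"; returns a dict with "img" (384x512x3 uint8, red, green, blue), "mtx" (3x3 intrinsics, pixels), "camera_from_world" (4x4, takes a point from world to camera coordinates). Camera axes: x right, y up, looking along -z (the intrinsics and any distortion apply to the point x, -y, -z); pixel columns grow to the right and rows downward; lengths in m; the calibration is good to about 2 mm. A picture is of the moment at which its call begins. There is no depth.
- workorder.close_job(): hands the job in, once; it reports no verdict.
The state is a dict: "time": time; "joint_positions": joint angles; "qd": joint speeds; "joint_torque": joint torques, N m; "position": TCP position; "tool_rot": TCP orientation; "ft_force": force on the tool from outside, world axes, zero at the start; "torque": the same for the moment, N m; "grip_width": opening from 0.0 (shut) to 1.0 (fully open).
Only numpy, scipy, OpenCV 4.12 (cv2) and the standard library are available. Lean on these libraries where they do the work, as an engineer would, in place of code of your own. Each camera call takes 0.05 s, during which the arm holds its last target.

## Working session

There is one attempt and no reset: what is moved stays moved. The work goes in short steps, Python scripts to look and compute and a tool call to move; the robot and the scene stay as the last step left them, time stands still between calls to the robot, and variables do not carry over. Pictures are saved under pics/ and viewed, and the job is handed in when it is done.

Besides the shell and the picture viewer there is one more tool, called after ">>>" as name(argument=value, ...) on one line, values as JSON. drive_tool: Moves the arm, as the interface text tells. Its arguments: {"type":"object","properties":{"increments":{"type":"string"},"squeeze":{"type":"number"}},"required":["increments"]}

```bash
mkdir -p pics; ls
python3 - <<'E'
from bench import ctrl,get_image
import cv2
print(ctrl.get_state(), ctrl.tcp_to_grasp)
for n in ["top","side","wrist"]:
    d=get_image(n); cv2.imwrite(f"pics/{n}0.png",d["img"][:,:,::-1]); print(n,d["mtx"].round(1).tolist(),d["camera_from_world"].round(3).tolist(),d.keys())
E
```

```text
pics
{'time': 0.0, 'joint_positions': array([-1.25288738,  0.32183117, -0.07008341,  1.45167015,  0.02257615,
        1.37079928, -0.05690157]), 'qd': array([-0.0004673 , -0.00021065, -0.00171741,  0.00144386,  0.00075679,
       -0.00044518,  0.00133295]), 'joint_torque': array([ 3.58279021e-04, -4.91298687e+01, -4.03822605e-01, -3.12518513e+01,
       -6.39984920e-02,  4.37914033e-02,  1.79502413e-04]), 'position': array([0.19432662, 0.61969115, 0.22145863]), 'tool_rot': array([-1.338963  , -0.98148716,  0.98398166]), 'ft_force': array([-0.64917638,  0.2965194 ,  0.48803257]), 'torque': array([-0.02314463,  0.00472969, -0.01736129]), 'grip_width': 0.9998921384055403} -0.0187
top [[369.9, 0.0, 257.3], [0.0, 369.9, 191.0], [0.0, 0.0, 1.0]] [[0.016, -1.0, -0.023, -0.02], [0.996, 0.014, 0.089, -0.447], [-0.089, -0.024, 0.996, -0.968], [0.0, 0.0, 0.0, 1.0]] dict_keys(['img', 'mtx', 'camera_from_world'])
side [[410.9, 0.0, 262.4], [0.0, 410.9, 193.2], [0.0, 0.0, 1.0]] [[0.87, -0.493, 0.02, -0.441], [0.357, 0.656, 0.665, -0.16], [-0.341, -0.572, 0.746, -0.943], [0.0, 0.0, 0.0, 1.0]] dict_keys(['img', 'mtx', 'camera_from_world'])
wrist [[291.1, 0.0, 254.1], [0.0, 291.1, 190.9], [0.0, 0.0, 1.0]] [[0.3, 0.954, -0.002, -0.65], [-0.926, 0.291, -0.241, 0.028], [-0.229, 0.074, 0.971, -0.39], [0.0, 0.0, 0.0, 1.0]] dict_keys(['img', 'mtx', 'camera_from_world'])
```

View pics/top0.png

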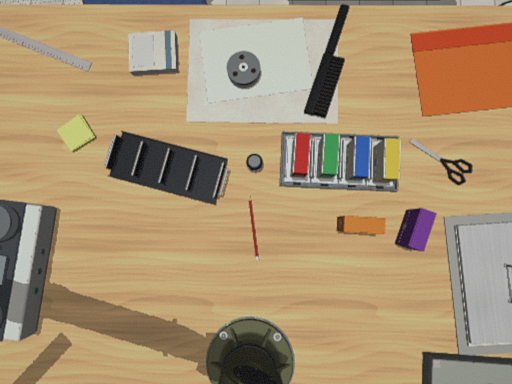

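View pics/side0.png

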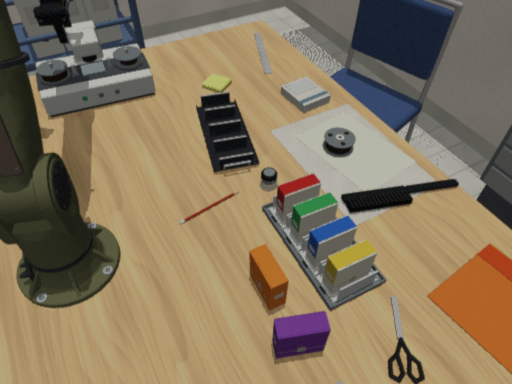

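View pics/wrist0.png

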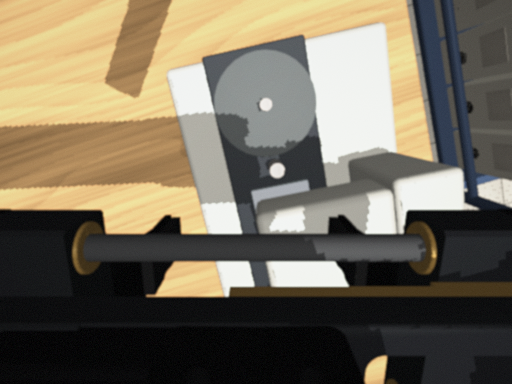

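Run:
```python
import cv2
i=cv2.imread("pics/top0.png")
cv2.imwrite("pics/crop_t.png",cv2.resize(i[120:200,270:410],None,fx=5.6,fy=5.6,interpolation=cv2.INTER_CUBIC))
cv2.imwrite("pics/crop_r.png",cv2.resize(i[120:215,95:240],None,fx=5.5,fy=5.5,interpolation=cv2.INTER_CUBIC))
```

```text
(no output)
```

View pics/crop_t.png

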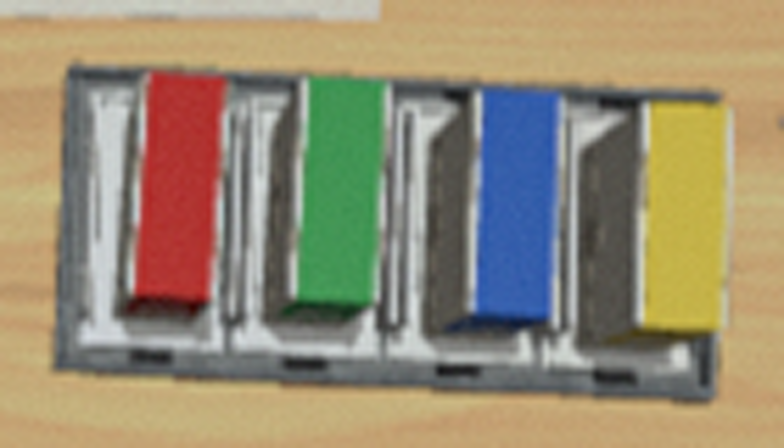

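View pics/crop_r.png

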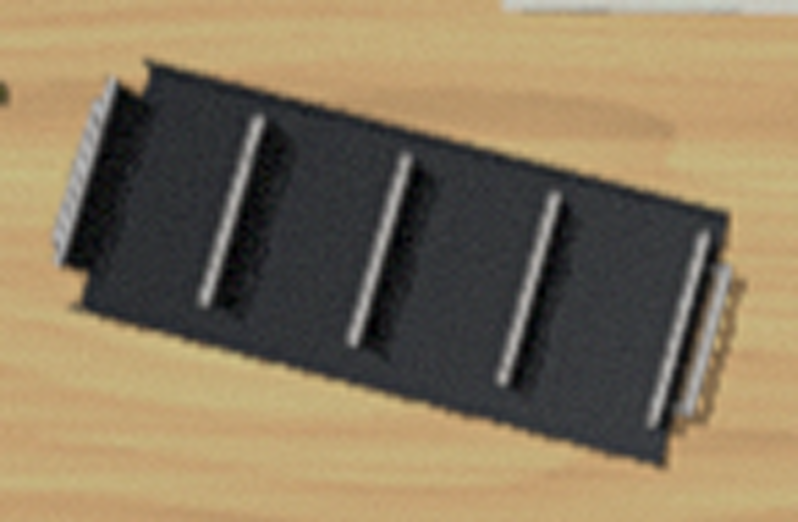

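```bash
cat > h.py <<'E'
import numpy as np, cv2
from bench import ctrl,get_image
def ray(uv,d):
    uv=np.atleast_2d(np.array(uv,float)); K=d["mtx"];T=d["camera_from_world"]
    n=(uv-[K[0,2],K[1,2]])/[K[0,0],K[1,1]]
    v=np.c_[n[:,0],-n[:,1],-np.ones(len(n))]@T[:3,:3]   # R^T v
    o=-T[:3,:3].T@T[:3,3]
    return o,v
def plane(uv,d,z):
    o,v=ray(uv,d); return (o+v*((z-o[2])/v[:,2])[:,None])[:,:2]
def proj(p,d):
    p=np.atleast_2d(p);T=d["camera_from_world"];c=p@T[:3,:3].T+T[:3,3]
    K=d["mtx"]; return np.c_[K[0,0]*c[:,0]/-c[:,2]+K[0,2],K[1,1]*-c[:,1]/-c[:,2]+K[1,2]]
def masks(img,vmin=0):
    h=cv2.cvtColor(img,cv2.COLOR_RGB2HSV).astype(int);H,S,V=h[...,0],h[...,1],h[...,2]
    s=(S>120)
    return dict(red=s&((H<6)|(H>172))&(V>vmin),green=s&(H>50)&(H<80)&(V>vmin),blue=s&(H>100)&(H<122)&(V>vmin),yellow=s&(H>20)&(H<32)&(V>vmin))
def biggest(m,roi):
    r=np.zeros(m.shape,np.uint8);x0,y0,x1,y1=roi;r[y0:y1,x0:x1]=m[y0:y1,x0:x1]
    c,_=cv2.findContours(r,cv2.RETR_EXTERNAL,cv2.CHAIN_APPROX_NONE); c=max(c,key=cv2.contourArea)
    o=np.zeros_like(r);cv2.drawContours(o,[c],-1,1,-1); return c[:,0],o
def rect(P):
    (cx,cy),(w,h),a=cv2.minAreaRect((P*1000).astype(np.float32))
    if w<h: w,h,a=h,w,a+90
    a=(a+90)%180-90
    return round(cx,1),round(cy,1),round(w,1),round(h,1),round(a,1)
E
python3 - <<'E'
from h import *
d=get_image("top");img=d["img"]
hv=cv2.cvtColor(img,cv2.COLOR_RGB2HSV)
for n,m in masks(img).items():
    c,o=biggest(m,(280,125,402,195)); v=hv[...,2][o>0]; med=np.median(v)
    c,o=biggest(m&(hv[...,2]>0.8*med),(280,125,402,195))
    print(n,med,"px",c.mean(0).round(1),"rect x y L W ang",rect(plane(c,d,.107)))
g=cv2.cvtColor(img,cv2.COLOR_RGB2GRAY)
c,o=biggest((g<75),(100,125,235,210)); print("dark",rect(plane(c,d,.02)))
m=(g>90).astype(np.uint8)*0
dark=cv2.dilate(cv2.morphologyEx(o,cv2.MORPH_CLOSE,np.ones((9,9))),np.ones((1,1)))
m=((g>85)&(dark>0)).astype(np.uint8)
n,l,st,ce=cv2.connectedComponentsWithStats(m)
for k in range(1,n):
    if st[k,4]>15:
        ys,xs=np.where(l==k); P=plane(np.c_[xs,ys],d,.055); print("div",st[k].tolist(),rect(P),(P.mean(0)*1000).round(1))
# tray outline
c,o=biggest((hv[...,1]<70),(272,124,410,198)); print("tray z16",rect(plane(c,d,.016)))
E
```

```text
red 176.0 px [301.3 152.7] rect x y L W ang (535.2, -121.9, 98.6, 32.3, -3.6)
green 149.0 px [330.4 153.7] rect x y L W ang (533.6, -192.5, 97.6, 30.6, -3.3)
blue 171.0 px [361.7 155.8] rect x y L W ang (529.0, -268.6, 98.8, 31.7, -2.6)
yellow 196.0 px [391.8 158.1] rect x y L W ang (523.6, -341.1, 97.5, 31.9, -2.7)
dark (509.8, 235.4, 312.2, 127.5, 76.1)
div [131, 141, 12, 35, 89] (526.0, 303.5, 93.6, 6.4, -14.1) [526.3 303.3]
div [158, 148, 12, 35, 89] (508.4, 231.7, 93.3, 6.5, -14.1) [508.6 231.7]
div [185, 155, 12, 35, 90] (490.9, 160.1, 93.0, 6.1, -14.1) [490.8 160.1]
div [212, 162, 12, 36, 91] (472.5, 88.8, 94.5, 6.4, -14.0) [473.2  88.6]
tray z16 (532.2, -231.3, 315.7, 150.6, 88.2)
```

```bash
cat >> h.py <<'E'
from scipy.spatial.transform import Rotation as R
def go(x,y,z,yaw):
    "mm, deg: yaw of box x-axis in world; print needed increments from measured pose"
    s=ctrl.get_state();M=R.from_rotvec(s["tool_rot"]).as_matrix()
    p=s["position"]*1000
    ax=np.degrees(np.arctan2(M[1,0],M[0,0]))  # tool x direction
    want=yaw+90; e=(want-ax+90)%180-90        # world z turn
    print("t",round(s["time"],2),"pos",p.round(1),"toolx yaw",ax.round(1),"tilt",np.degrees(np.arccos(-M[2,1])).round(2),"grip",round(s["grip_width"]*87,1),"F",s["ft_force"].round(1),"q",s["joint_positions"].round(2))
    dv=np.array([x,y,z])-p
    print("turn about tool y",-e.round(1)," shift before turn",(M.T@dv).round(1)," shift after turn",(R.from_euler('z',e,degrees=True).as_matrix()@M).T.dot(dv).round(1), "dist",np.linalg.norm(dv).round(0))
E
python3 - <<'E'
from h import *
s=ctrl.get_state();print(R.from_rotvec(s["tool_rot"]).as_matrix().round(3))
go(480,300,215,-3.6)
go(535,-122,215,-3.6)
E
```

```text
[[ 0.299 -0.    -0.954]
 [ 0.954 -0.001  0.299]
 [-0.001 -1.    -0.   ]]
t 0.2 pos [194.4 619.9 221.9] toolx yaw 72.6 tilt 0.07 grip 87.2 F [-1.7  0.1 -0. ] q [-1.25  0.32 -0.07  1.45  0.02  1.37 -0.06]
turn about tool y -13.8  shift before turn [-219.8    7.2 -368.2]  shift after turn [-301.3    7.3 -305.1] dist 429.0
t 0.2 pos [194.4 619.9 221.9] toolx yaw 72.6 tilt 0.07 grip 87.2 F [-1.7  0.1 -0. ] q [-1.25  0.32 -0.07  1.45  0.02  1.37 -0.06]
turn about tool y -13.8  shift before turn [-606.1    7.6 -546.9]  shift after turn [-719.1    7.7 -386.5] dist 816.0
```

>>> drive_tool(increments="0 0 0 -6.9 85; 0 0 0 -6.9 85; -30 1 -30 0 85; -30 1 -30 0 85; -30 1 -30 0 85; -30 1 -30 0 85; -30 1 -30 0 85; -30 0 -30 0 85; -30 0 -30 0 85; -30 0 -30 0 85; -30 0 -30 0 85; -30 0 -30 0 85; 0 0 0 0 85; 0 0 0 0 85")

```text
time: 1.95
position: [0.4745, 0.3025, 0.2174]
tool_rot: [-1.237, -1.163, 1.163]
ft_force: [0.3, 0.3, 0.0]
grip_width: 0.668
```

Run:
```python
from h import *
go(535,-122,215,-3.6)
```

```text
t 1.95 pos [474.5 302.5 217.4] toolx yaw 86.4 tilt 0.05 grip 58.1 F [0.3 0.3 0. ] q [-0.77  0.14  0.17  1.69 -0.02  1.32  0.91]
turn about tool y 0.0  shift before turn [-419.9    2.2  -87. ]  shift after turn [-419.9    2.2  -87. ] dist 429.0
```

>>> drive_tool(increments="-42 0 -8 0 85; -42 0 -9 0 85; -42 0 -9 0 85; -42 0 -9 0 85; -42 0 -9 0 85; -42 0 -9 0 85; -42 0 -9 0 85; -42 0 -9 0 85; -42 0 -8 0 85; -42 2 -8 0 85; 0 0 0 0 85; 0 0 0 0 85")

```text
time: 3.45
position: [0.5356, -0.1204, 0.2153]
tool_rot: [-1.236, -1.165, 1.164]
ft_force: [-0.6, 0.1, 0.5]
grip_width: 0.665
```

Run:
```python
from h import *
go(535.2,-121.9,69,-3.6)
d=get_image("wrist");cv2.imwrite("pics/w1.png",d["img"][:,:,::-1])
```

```text
t 3.45 pos [ 535.6 -120.4  215.3] toolx yaw 86.5 tilt 0.08 grip 57.8 F [-0.6  0.1  0.5] q [-0.32  0.11  0.54  1.73 -0.06  1.31  1.74]
turn about tool y 0.1  shift before turn [ -1.7 146.3   0.3]  shift after turn [ -1.7 146.3   0.3] dist 146.0
```

View pics/w1.png

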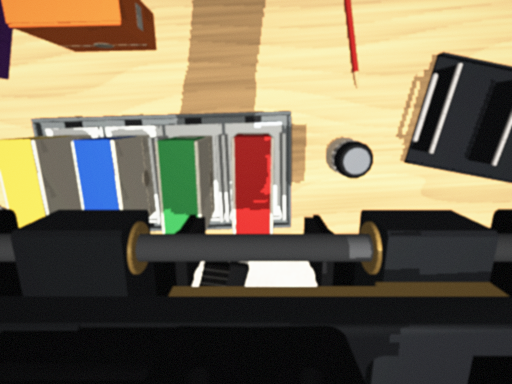

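>>> drive_tool(increments="-2 30 0 0 85; 0 30 0 0 85; 0 30 0 0 85; 0 30 0 0 85; 0 15 0 0 85; 0 10 0 0 85; 0 0 0 0 85; 0 0 0 0 85", squeeze=20)

```text
time: 4.5
position: [0.5361, -0.1247, 0.0715]
tool_rot: [-1.24, -1.164, 1.162]
ft_force: [-0.0, -0.0, -0.2]
grip_width: 0.67
```

Run:
```python
from h import *
go(535.2,-121.9,69,-3.6)
```

```text
t 4.5 pos [ 536.1 -124.7   71.5] toolx yaw 86.4 tilt 0.1 grip 58.3 F [-0.  -0.  -0.2] q [-0.29  0.26  0.53  1.89 -0.15  1.03  1.81]
turn about tool y 0.0  shift before turn [2.8 2.5 1.1]  shift after turn [2.8 2.5 1.1] dist 4.0
```

Correct, close, then lift.

>>> drive_tool(increments="3 2.5 1 0 85; 0 0 0 0 85; 0 0 0 0 120; 0 0 0 0 160; 0 0 0 0 200; 0 0 0 0 200; 0 0 0 0 200; 0 0 0 0 200; 0 -8 0 0 200; 0 -15 0 0 200; 0 -25 0 0 200; 0 -30 0 0 200; 0 -30 0 0 200; 0 -30 0 0 200; 0 -10 0 0 200; 0 0 0 0 200; 0 0 0 0 200")

```text
time: 6.62
position: [0.5337, -0.1214, 0.2147]
tool_rot: [-1.236, -1.161, 1.164]
ft_force: [-0.1, 0.2, -3.3]
grip_width: 0.46
```

Run:
```python
from h import *
go(535.7,339.5,215,-14.1)
for n in ["side"]:
    d=get_image(n); cv2.imwrite("pics/s2.png",d["img"][:,:,::-1])
```

```text
t 6.62 pos [ 533.7 -121.4  214.7] toolx yaw 86.4 tilt 0.13 grip 40.0 F [-0.1  0.2 -3.3] q [-0.33  0.11  0.54  1.74 -0.06  1.31  1.74]
turn about tool y 10.5  shift before turn [ 4.601e+02 -2.000e-01  2.690e+01]  shift after turn [447.5   0.  110.3] dist 461.0
```

View pics/s2.png

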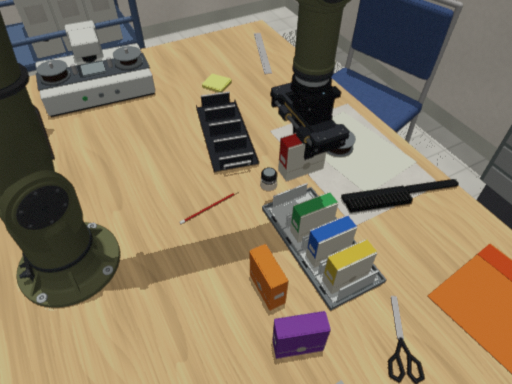

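>>> drive_tool(increments="20 0 1 0 200; 38 0 2 0 200; 42 0 2 0 200; 42 0 3 0 200; 42 0 3 0 200; 42 0 3 0 200; 42 0 3 0 200; 42 0 2 0 200; 42 0 2 0 200; 42 0 2 0 200; 38 0 2 0 200; 28 0 2 0 200; 0 0 0 3.5 200; 0 0 0 3.5 200; 0 0 0 3.5 200; 0 0 0 0 200; 0 0 0 0 200")

```text
time: 8.8
position: [0.5362, 0.339, 0.2153]
tool_rot: [-1.315, -1.026, 1.028]
ft_force: [0.3, 0.1, -2.3]
grip_width: 0.459
```

Run:
```python
from h import *
go(535.7,339.5,73,-14.1)
```

```text
t 8.8 pos [536.2 339.  215.3] toolx yaw 76.0 tilt 0.07 grip 39.9 F [ 0.3  0.1 -2.3] q [-0.8   0.29  0.24  1.51 -0.07  1.35  0.77]
turn about tool y 0.1  shift before turn [  0.5 142.3   0.5]  shift after turn [  0.5 142.3   0.5] dist 142.0
```

>>> drive_tool(increments="0 15 0 0 200; 0 28 0 0 200; 0 30 0 0 200; 0 30 0 0 200; 0 20 0 0 200; 0 10 0 0 200; 0 0 0 0 200; 0 0 0 0 200")

```text
time: 9.8
position: [0.5373, 0.3397, 0.0844]
tool_rot: [-1.316, -1.028, 1.024]
ft_force: [0.7, -0.1, -1.9]
grip_width: 0.456
```

Run:
```python
from h import *
go(535.7,339.5,72,-14.1)
for n in ["top","side"]:
    d=get_image(n); cv2.imwrite(f"pics/{n}3.png",d["img"][:,:,::-1])
```

```text
t 9.8 pos [537.3 339.7  84.4] toolx yaw 75.9 tilt 0.13 grip 39.7 F [ 0.7 -0.1 -1.9] q [-0.79  0.39  0.23  1.66 -0.1   1.1   0.79]
turn about tool y -0.0  shift before turn [-0.6 12.4  1.5]  shift after turn [-0.6 12.4  1.5] dist 12.0
```

View pics/side3.png

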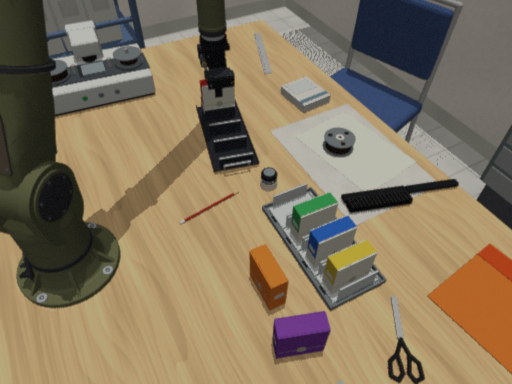

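>>> drive_tool(increments="-0.5 4 1.5 0 200; 0 4 0 0 200; 0 2 0 0 200; 0 1 0 0 200; 0 0 0 0 200; 0 0 0 0 200")

```text
time: 10.65
position: [0.535, 0.3391, 0.0722]
tool_rot: [-1.316, -1.026, 1.026]
ft_force: [0.7, 0.9, -3.2]
grip_width: 0.455
```

>>> drive_tool(increments="0 0.5 0 0 200; 0 0.5 0 0 200; 0 0 0 0 200")

```text
time: 11.02
position: [0.535, 0.3391, 0.0712]
tool_rot: [-1.316, -1.026, 1.026]
ft_force: [0.2, 0.1, -2.2]
grip_width: 0.458
```

>>> drive_tool(increments="0 0.5 0 0 200; 0 0.5 0 0 200; 0 0 0 0 200")

```text
time: 11.4
position: [0.535, 0.3391, 0.0711]
tool_rot: [-1.315, -1.026, 1.026]
ft_force: [-2.5, -2.6, 5.0]
grip_width: 0.456
```

Contact at 71.1 mm (force turned from −2 to +5 N). Release to 58 mm opening and rise.

>>> drive_tool(increments="0 -0.5 0 0 130; 0 0 0 0 115; 0 0 0 0 100; 0 0 0 0 85; 0 0 0 0 85; 0 0 0 0 85; 0 -10 0 0 85; 0 -25 0 0 85; 0 -35 0 0 85; 0 -35 0 0 85; 0 -35 0 0 85; 0 0 0 0 85")

```text
time: 12.9
position: [0.5368, 0.3401, 0.2152]
tool_rot: [-1.316, -1.032, 1.019]
ft_force: [0.5, 0.3, 0.1]
grip_width: 0.669
```

Run:
```python
from h import *
go(533.6,-192.5,215,-3.3)
d=get_image("wrist"); cv2.imwrite("pics/w4.png",d["img"][:,:,::-1])
d=get_image("side"); cv2.imwrite("pics/s4.png",cv2.resize(d["img"][60:190,170:340,::-1],None,fx=4,fy=4))
```

```text
t 12.9 pos [536.8 340.1 215.2] toolx yaw 75.9 tilt 0.44 grip 58.2 F [0.5 0.3 0.1] q [-0.8   0.29  0.24  1.52 -0.07  1.34  0.77]
turn about tool y -10.8  shift before turn [-517.3   -2.3 -126.8]  shift after turn [-531.9   -2.8  -27.5] dist 533.0
```

View pics/w4.png

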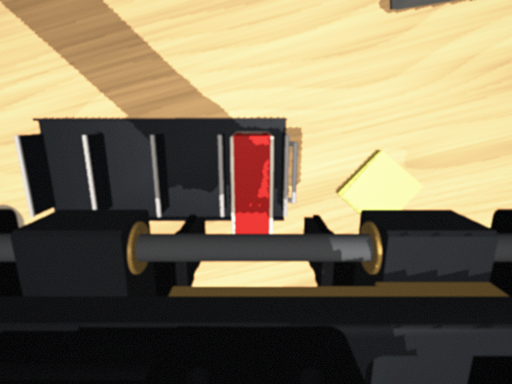

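View pics/s4.png

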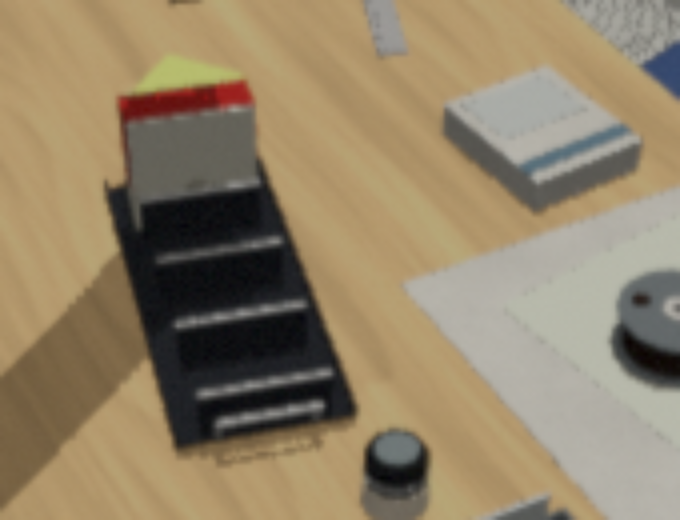

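>>> drive_tool(increments="0 0 0 -5.4 85; 0 0 0 -5.4 85; -20 0 0 0 85; -46 0 -3 0 85; -46 0 -3 0 85; -46 0 -3 0 85; -46 0 -3 0 85; -46 0 -2 0 85; -46 0 -2 0 85; -46 0 -2 0 85; -46 0 -2 0 85; -46 0 -2 0 85; -46 0 -2 0 85; -32 0 -2 0 85; -20 0 -2 0 85; 0 0 0 0 85; 0 0 0 0 85")

```text
time: 15.12
position: [0.5316, -0.1928, 0.2101]
tool_rot: [-1.235, -1.166, 1.166]
ft_force: [-0.2, 0.0, 0.5]
grip_width: 0.665
```

Run:
```python
from h import *
go(533.6,-192.5,69,-3.3)
```

```text
t 15.12 pos [ 531.6 -192.8  210.1] toolx yaw 86.7 tilt 0.08 grip 57.8 F [-0.2  0.   0.5] q [-0.23  0.16  0.6   1.7  -0.09  1.31  1.9 ]
turn about tool y -0.0  shift before turn [  0.3 141.1  -2.1]  shift after turn [  0.3 141.1  -2.1] dist 141.0
```

>>> drive_tool(increments="0 20 -2 0 85; 0 30 0 0 85; 0 30 0 0 85; 0 30 0 0 85; 0 20 0 0 85; 0 9 0 0 85; 0 0 0 0 85; 0 0 0 0 85")

```text
time: 16.12
position: [0.5349, -0.1937, 0.0725]
tool_rot: [-1.237, -1.168, 1.166]
ft_force: [0.4, -0.8, -0.4]
grip_width: 0.669
```

Run:
```python
from h import *
go(533.6,-192.5,69,-3.3)
```

```text
t 16.12 pos [ 534.9 -193.7   72.5] toolx yaw 86.7 tilt 0.09 grip 58.2 F [ 0.4 -0.8 -0.4] q [-0.19  0.3   0.57  1.85 -0.19  1.05  1.97]
turn about tool y 0.0  shift before turn [1.1 3.5 1.4]  shift after turn [1.1 3.5 1.4] dist 4.0
```

>>> drive_tool(increments="1 3.5 1.4 0 85; 0 0 0 0 85; 0 0 0 0 120; 0 0 0 0 160; 0 0 0 0 200; 0 0 0 0 200; 0 0 0 0 200; 0 0 0 0 200; 0 -8 0 0 200; 0 -15 0 0 200; 0 -25 0 0 200; 0 -30 0 0 200; 0 -30 0 0 200; 0 -30 0 0 200; 0 -10 0 0 200; 0 0 0 0 200; 0 0 0 0 200")

```text
time: 18.25
position: [0.532, -0.1924, 0.2147]
tool_rot: [-1.234, -1.165, 1.167]
ft_force: [0.1, -0.0, -2.3]
grip_width: 0.457
```

Run:
```python
from h import *
go(517.7,267.7,215,-14.1)
d=get_image("side"); cv2.imwrite("pics/s5.png",d["img"][:,:,::-1])
```

```text
t 18.25 pos [ 532.  -192.4  214.7] toolx yaw 86.7 tilt 0.13 grip 39.8 F [ 0.1 -0.  -2.3] q [-0.24  0.16  0.6   1.69 -0.09  1.32  1.89]
turn about tool y 10.8  shift before turn [458.5  -0.   40.8]  shift after turn [4.427e+02 2.000e-01 1.260e+02] dist 460.0
```

View pics/s5.png

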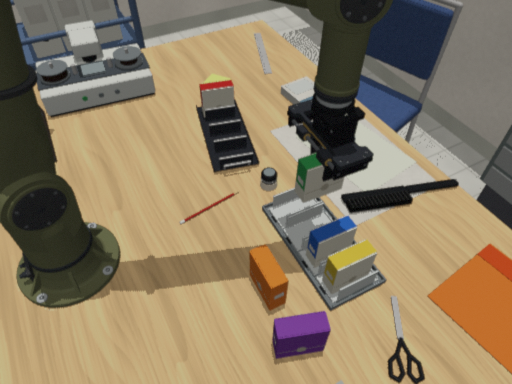

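>>> drive_tool(increments="20 0 2 0 200; 38 0 4 0 200; 42 0 4 0 200; 42 0 4 0 200; 42 0 4 0 200; 42 0 4 0 200; 42 0 4 0 200; 42 0 4 0 200; 42 0 4 0 200; 42 0 3 0 200; 38 0 2 0 200; 26 0 2 0 200; 0 0 0 3.6 200; 0 0 0 3.6 200; 0 0 0 3.6 200; 0 0 0 0 200; 0 0 0 0 200")

```text
time: 20.42
position: [0.5181, 0.2667, 0.2154]
tool_rot: [-1.315, -1.026, 1.028]
ft_force: [-0.6, 0.2, -1.9]
grip_width: 0.456
```

Run:
```python
from h import *
go(517.7,267.7,72,-14.1)
```

```text
t 20.43 pos [518.1 266.7 215.4] toolx yaw 76.0 tilt 0.06 grip 39.7 F [-0.6  0.2 -1.9] q [-0.74  0.18  0.25  1.64 -0.05  1.32  0.84]
turn about tool y 0.1  shift before turn [  1.  143.4   0.5]  shift after turn [  1.  143.4   0.5] dist 143.0
```

>>> drive_tool(increments="1 15 0 0 200; 0 28 0 0 200; 0 30 0 0 200; 0 30 0 0 200; 0 20 0 0 200; 0 10 0 0 200; 0 0 0 0 200; 0 0 0 0 200")

```text
time: 21.42
position: [0.5192, 0.2682, 0.0839]
tool_rot: [-1.316, -1.027, 1.025]
ft_force: [0.0, 0.2, -2.7]
grip_width: 0.46
```

Run:
```python
from h import *
go(517.7,267.7,72,-14.1)
```

```text
t 21.43 pos [519.2 268.2  83.9] toolx yaw 75.9 tilt 0.1 grip 40.0 F [ 0.   0.2 -2.7] q [-0.73  0.29  0.24  1.79 -0.08  1.07  0.86]
turn about tool y -0.0  shift before turn [-0.9 11.9  1.4]  shift after turn [-0.9 11.9  1.4] dist 12.0
```

>>> drive_tool(increments="-0.9 4 1.4 0 200; 0 4 0 0 200; 0 3 0 0 200; 0 1 0 0 200; 0 0.5 0 0 200; 0 0 0 0 200; 0 0 0 0 200")

```text
time: 22.3
position: [0.5168, 0.2673, 0.0711]
tool_rot: [-1.315, -1.026, 1.026]
ft_force: [-3.3, -1.6, 5.6]
grip_width: 0.457
```

Contact. Release and rise.

>>> drive_tool(increments="0 -0.5 0 0 130; 0 0 0 0 115; 0 0 0 0 100; 0 0 0 0 85; 0 0 0 0 85; 0 0 0 0 85; 0 -10 0 0 85; 0 -25 0 0 85; 0 -35 0 0 85; 0 -35 0 0 85; 0 -35 0 0 85; 0 0 0 0 85")

```text
time: 23.8
position: [0.5189, 0.2682, 0.2154]
tool_rot: [-1.316, -1.032, 1.02]
ft_force: [0.0, -0.5, 0.4]
grip_width: 0.667
```

Run:
```python
from h import *
go(529,-268.6,215,-2.6)
d=get_image("top");img=d["img"]; cv2.imwrite("pics/t6.png",d["img"][:,:,::-1])
d=get_image("side"); cv2.imwrite("pics/s6.png",cv2.resize(d["img"][60:190,170:340,::-1],None,fx=4,fy=4))
```

```text
t 23.8 pos [518.9 268.2 215.4] toolx yaw 75.9 tilt 0.43 grip 58.0 F [ 0.  -0.5  0.4] q [-0.74  0.18  0.25  1.65 -0.05  1.31  0.84]
turn about tool y -11.5  shift before turn [-518.2   -1.8 -140.7]  shift after turn [-535.8   -2.4  -34.4] dist 537.0
```

View pics/s6.png

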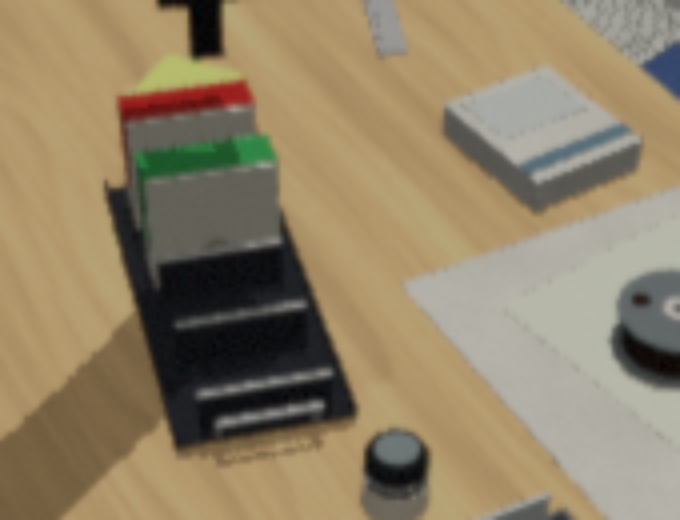

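Green stands squarely in bay two. Now blue.

>>> drive_tool(increments="0 0 0 -5.7 85; 0 0 0 -5.8 85; -20 0 -2 0 85; -46 0 -3 0 85; -46 0 -3 0 85; -46 0 -3 0 85; -46 0 -3 0 85; -46 0 -3 0 85; -46 0 -3 0 85; -46 0 -3 0 85; -46 0 -3 0 85; -46 0 -2 0 85; -46 0 -2 0 85; -34 0 -2 0 85; -20 0 -2 0 85; 0 0 0 0 85; 0 0 0 0 85")

```text
time: 26.02
position: [0.5261, -0.2669, 0.2106]
tool_rot: [-1.229, -1.175, 1.175]
ft_force: [1.5, 0.3, -1.3]
grip_width: 0.665
```

Run:
```python
from h import *
go(529,-268.6,69,-2.6)
d=get_image("wrist"); cv2.imwrite("pics/w7.png",d["img"][:,:,::-1])
```

```text
t 26.02 pos [ 526.1 -266.9  210.6] toolx yaw 87.4 tilt 0.08 grip 57.8 F [ 1.5  0.3 -1.3] q [-0.14  0.23  0.66  1.64 -0.14  1.32  2.07]
turn about tool y -0.0  shift before turn [ -1.7 141.6  -3.1]  shift after turn [ -1.7 141.6  -3.1] dist 142.0
```

View pics/w7.png

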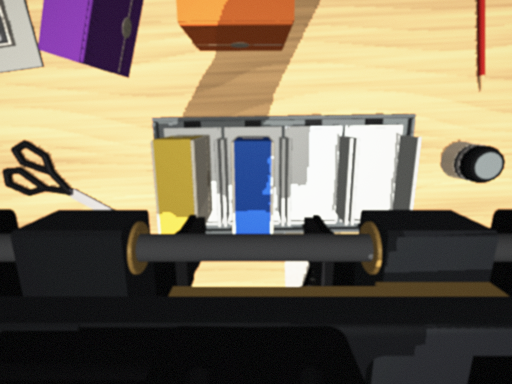

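Blue label (cols 235–272) is centred between the fingers; yellow is at 155–195.

>>> drive_tool(increments="-1 20 -2 0 85; 0 30 0 0 85; 0 30 0 0 85; 0 30 0 0 85; 0 20 0 0 85; 0 9 0 0 85; 0 0 0 0 85; 0 0 0 0 85")

```text
time: 27.08
position: [0.5294, -0.2691, 0.0731]
tool_rot: [-1.232, -1.177, 1.175]
ft_force: [-0.4, -0.1, -0.4]
grip_width: 0.666
```

Run:
```python
from h import *
go(529,-268.6,69,-2.6)
```

```text
t 27.07 pos [ 529.4 -269.1   73.1] toolx yaw 87.4 tilt 0.11 grip 58.0 F [-0.4 -0.1 -0.4] q [-0.09  0.36  0.62  1.79 -0.24  1.07  2.14]
turn about tool y -0.0  shift before turn [0.5 4.1 0.4]  shift after turn [0.5 4.1 0.4] dist 4.0
```

>>> drive_tool(increments="0.5 4 0.4 0 85; 0 0 0 0 85; 0 0 0 0 120; 0 0 0 0 160; 0 0 0 0 200; 0 0 0 0 200; 0 0 0 0 200; 0 0 0 0 200; 0 -8 0 0 200; 0 -15 0 0 200; 0 -25 0 0 200; 0 -30 0 0 200; 0 -30 0 0 200; 0 -30 0 0 200; 0 -10 0 0 200; 0 0 0 0 200; 0 0 0 0 200")

```text
time: 29.2
position: [0.5275, -0.2677, 0.2147]
tool_rot: [-1.228, -1.175, 1.176]
ft_force: [0.3, 0.3, -3.3]
grip_width: 0.457
```

Run:
```python
from h import *
go(499.7,195.9,215,-14.1)
```

```text
t 29.2 pos [ 527.5 -267.7  214.7] toolx yaw 87.4 tilt 0.13 grip 39.7 F [ 0.3  0.3 -3.3] q [-0.14  0.23  0.66  1.63 -0.14  1.33  2.07]
turn about tool y 11.5  shift before turn [4.619e+02 1.000e-01 4.890e+01]  shift after turn [4.429e+02 3.000e-01 1.399e+02] dist 464.0
```

>>> drive_tool(increments="20 0 2 0 200; 38 0 4 0 200; 42 0 5 0 200; 42 0 5 0 200; 42 0 5 0 200; 42 0 5 0 200; 42 0 5 0 200; 42 0 5 0 200; 42 0 4 0 200; 42 0 4 0 200; 40 0 3 0 200; 28 0 2 0 200; 0 0 0 3.9 200; 0 0 0 3.8 200; 0 0 0 3.8 200; 0 0 0 0 200; 0 0 0 0 200")

```text
time: 31.32
position: [0.5, 0.1953, 0.2153]
tool_rot: [-1.315, -1.026, 1.028]
ft_force: [0.3, -0.8, -2.4]
grip_width: 0.46
```

Run:
```python
from h import *
go(499.7,195.9,72,-14.1)
d=get_image("side"); cv2.imwrite("pics/s8.png",d["img"][:,:,::-1])
```

```text
t 31.32 pos [500.  195.3 215.3] toolx yaw 76.0 tilt 0.07 grip 40.0 F [ 0.3 -0.8 -2.4] q [-0.68  0.08  0.28  1.75 -0.02  1.31  0.92]
turn about tool y 0.1  shift before turn [  0.6 143.3   0.3]  shift after turn [  0.6 143.3   0.3] dist 143.0
```

View pics/s8.png

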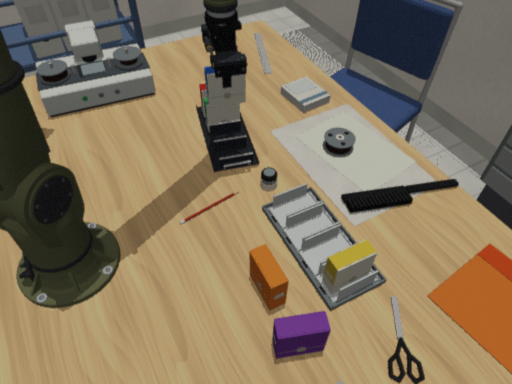

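>>> drive_tool(increments="0.5 15 0 0 200; 0 28 0 0 200; 0 30 0 0 200; 0 30 0 0 200; 0 20 0 0 200; 0 10 0 0 200; 0 0 0 0 200; 0 0 0 0 200")

```text
time: 32.38
position: [0.5011, 0.1963, 0.0839]
tool_rot: [-1.316, -1.027, 1.025]
ft_force: [0.3, -0.5, -1.8]
grip_width: 0.457
```

Run:
```python
from h import *
go(499.7,195.9,72,-14.1)
```

```text
t 32.38 pos [501.1 196.3  83.9] toolx yaw 75.9 tilt 0.1 grip 39.7 F [ 0.3 -0.5 -1.8] q [-0.67  0.2   0.28  1.9  -0.06  1.05  0.95]
turn about tool y -0.0  shift before turn [-0.8 11.9  1.3]  shift after turn [-0.8 11.9  1.3] dist 12.0
```

>>> drive_tool(increments="-0.8 4 1 0 200; 0 4 0 0 200; 0 3 0 0 200; 0 1 0 0 200; 0 0.5 0 0 200; 0 0 0 0 200; 0 0 0 0 200")

```text
time: 33.25
position: [0.499, 0.1954, 0.0711]
tool_rot: [-1.315, -1.026, 1.026]
ft_force: [-4.2, -1.0, 5.7]
grip_width: 0.458
```

>>> drive_tool(increments="0 -0.5 0 0 130; 0 0 0 0 115; 0 0 0 0 100; 0 0 0 0 85; 0 0 0 0 85; 0 0 0 0 85; 0 -10 0 0 85; 0 -25 0 0 85; 0 -35 0 0 85; 0 -35 0 0 85; 0 -35 0 0 85; 0 0 0 0 85")

```text
time: 34.75
position: [0.5013, 0.1962, 0.2151]
tool_rot: [-1.317, -1.032, 1.02]
ft_force: [-0.1, -0.8, -0.3]
grip_width: 0.67
```

Run:
```python
from h import *
go(523.6,-341.1,215,-2.7)
d=get_image("side"); cv2.imwrite("pics/s9.png",cv2.resize(d["img"][60:190,170:340,::-1],None,fx=4,fy=4))
```

```text
t 34.75 pos [501.3 196.2 215.1] toolx yaw 75.9 tilt 0.41 grip 58.3 F [-0.1 -0.8 -0.3] q [-0.69  0.08  0.28  1.76 -0.02  1.3   0.92]
turn about tool y -11.4  shift before turn [-515.7   -1.6 -152.7]  shift after turn [-535.7   -2.3  -47.6] dist 538.0
```

View pics/s9.png

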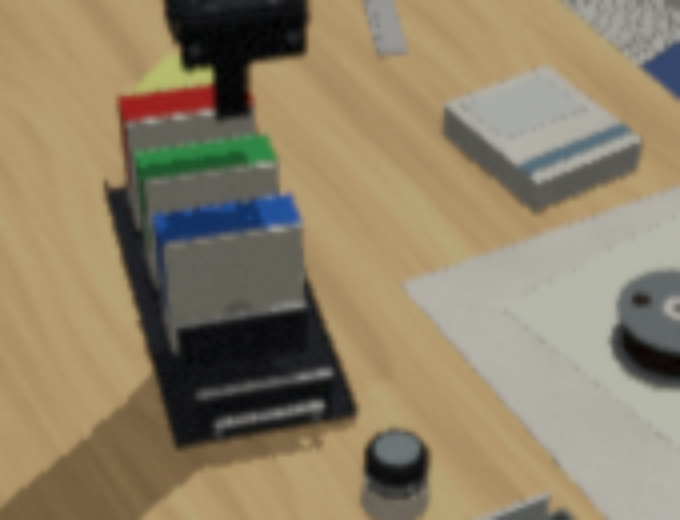

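Three stand in order. Now yellow.

>>> drive_tool(increments="0 0 0 -5.7 85; 0 0 0 -5.7 85; -20 0 -3 0 85; -46 0 -4 0 85; -46 0 -4 0 85; -46 0 -4 0 85; -46 0 -4 0 85; -46 0 -4 0 85; -46 0 -4 0 85; -46 0 -4 0 85; -46 0 -4 0 85; -46 0 -4 0 85; -46 0 -4 0 85; -34 0 -4 0 85; -22 0 -3 0 85; 0 0 0 0 85; 0 0 0 0 85")

```text
time: 36.92
position: [0.5233, -0.3418, 0.2106]
tool_rot: [-1.23, -1.174, 1.173]
ft_force: [-0.4, 0.7, 0.2]
grip_width: 0.666
```

Run:
```python
from h import *
go(523.6,-341.1,69,-2.7)
d=get_image("wrist"); cv2.imwrite("pics/w10.png",d["img"][:,:,::-1])
```

```text
t 36.92 pos [ 523.3 -341.8  210.6] toolx yaw 87.2 tilt 0.08 grip 57.9 F [-0.4  0.7  0.2] q [-0.03  0.32  0.71  1.56 -0.22  1.34  2.23]
turn about tool y -0.1  shift before turn [  0.5 141.6  -0.4]  shift after turn [  0.5 141.6  -0.4] dist 142.0
```

View pics/w10.png

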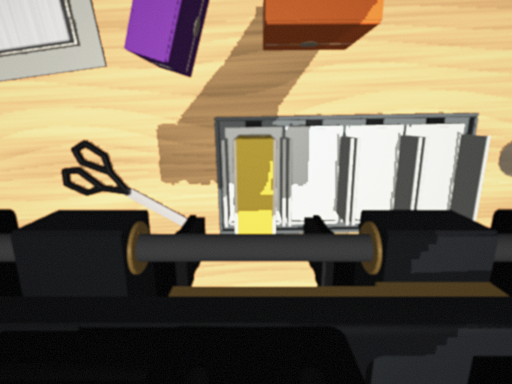

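>>> drive_tool(increments="1.5 20 0 0 85; 0 30 0 0 85; 0 30 0 0 85; 0 30 0 0 85; 0 20 0 0 85; 0 9 0 0 85; 0 0 0 0 85; 0 0 0 0 85")

```text
time: 37.98
position: [0.5247, -0.3413, 0.0731]
tool_rot: [-1.233, -1.175, 1.174]
ft_force: [0.1, -0.1, 0.6]
grip_width: 0.665
```

Run:
```python
from h import *
go(523.6,-341.1,69,-2.7)
```

```text
t 37.98 pos [ 524.7 -341.3   73.1] toolx yaw 87.3 tilt 0.11 grip 57.9 F [ 0.1 -0.1  0.6] q [ 0.    0.44  0.67  1.71 -0.3   1.1   2.29]
turn about tool y -0.0  shift before turn [0.1 4.1 1.1]  shift after turn [0.1 4.1 1.1] dist 4.0
```

>>> drive_tool(increments="0 4 1 0 85; 0 0 0 0 85; 0 0 0 0 120; 0 0 0 0 160; 0 0 0 0 200; 0 0 0 0 200; 0 0 0 0 200; 0 0 0 0 200; 0 -8 0 0 200; 0 -15 0 0 200; 0 -25 0 0 200; 0 -30 0 0 200; 0 -30 0 0 200; 0 -30 0 0 200; 0 -10 0 0 200; 0 0 0 0 200; 0 0 0 0 200")

```text
time: 40.1
position: [0.5223, -0.3402, 0.2146]
tool_rot: [-1.229, -1.173, 1.174]
ft_force: [-0.9, 0.3, -3.4]
grip_width: 0.458
```

Run:
```python
from h import *
go(481.7,124.1,215,-14.1)
```

```text
t 40.1 pos [ 522.3 -340.2  214.6] toolx yaw 87.3 tilt 0.13 grip 39.8 F [-0.9  0.3 -3.4] q [-0.04  0.32  0.72  1.55 -0.21  1.35  2.22]
turn about tool y 11.4  shift before turn [4.618e+02 3.000e-01 6.250e+01]  shift after turn [4.404e+02 4.000e-01 1.525e+02] dist 466.0
```

>>> drive_tool(increments="20 0 3 0 200; 38 0 5 0 200; 42 0 6 0 200; 42 0 6 0 200; 42 0 6 0 200; 42 0 6 0 200; 42 0 6 0 200; 42 0 6 0 200; 42 0 6 0 200; 42 0 5 0 200; 40 0 4 0 200; 28 0 3 0 200; 0 0 0 3.8 200; 0 0 0 3.8 200; 0 0 0 3.8 200; 0 0 0 0 200; 0 0 0 0 200")

```text
time: 42.22
position: [0.4825, 0.1235, 0.2154]
tool_rot: [-1.315, -1.026, 1.028]
ft_force: [-0.5, -0.2, -3.2]
grip_width: 0.458
```

Run:
```python
from h import *
go(481.7,124.1,72,-14.1)
```

```text
t 42.23 pos [482.5 123.5 215.4] toolx yaw 76.0 tilt 0.07 grip 39.8 F [-0.5 -0.2 -3.2] q [-0.64 -0.01  0.33  1.84  0.    1.31  1.02]
turn about tool y 0.1  shift before turn [  0.5 143.4   0.8]  shift after turn [  0.5 143.4   0.8] dist 143.0
```

>>> drive_tool(increments="0.5 15 0.5 0 200; 0 28 0 0 200; 0 30 0 0 200; 0 30 0 0 200; 0 20 0 0 200; 0 10 0 0 200; 0 0 0 0 200; 0 0 0 0 200")

```text
time: 43.22
position: [0.4832, 0.1245, 0.0838]
tool_rot: [-1.316, -1.027, 1.025]
ft_force: [1.0, 0.2, -3.2]
grip_width: 0.459
```

Run:
```python
from h import *
go(481.7,124.1,72,-14.1)
```

```text
t 43.23 pos [483.2 124.5  83.8] toolx yaw 75.9 tilt 0.09 grip 39.9 F [ 1.   0.2 -3.2] q [-0.62  0.12  0.34  2.   -0.05  1.03  1.06]
turn about tool y 0.0  shift before turn [-0.8 11.8  1.3]  shift after turn [-0.8 11.8  1.3] dist 12.0
```

>>> drive_tool(increments="-0.8 4 1 0 200; 0 4 0 0 200; 0 3 0 0 200; 0 1 0 0 200; 0 0.5 0 0 200; 0 0 0 0 200; 0 0 0 0 200")

```text
time: 44.1
position: [0.4811, 0.1237, 0.071]
tool_rot: [-1.315, -1.026, 1.026]
ft_force: [-4.6, -0.2, 6.0]
grip_width: 0.46
```

Release, rise, then move aside for a clear view.

>>> drive_tool(increments="0 -0.5 0 0 130; 0 0 0 0 115; 0 0 0 0 100; 0 0 0 0 85; 0 0 0 0 85; 0 0 0 0 85; 0 -10 0 0 85; 0 -25 0 0 85; 0 -35 0 0 85; 0 -35 0 0 85; 0 -35 0 0 85; -30 0 0 0 85; -40 0 -10 0 85; -40 0 -10 0 85; -40 0 -10 0 85; -40 0 -10 0 85; -40 0 -10 0 85; -40 0 0 0 85; 0 0 0 0 85; 0 0 0 0 85")

```text
time: 46.6
position: [0.4643, -0.1496, 0.2115]
tool_rot: [-1.315, -1.027, 1.025]
ft_force: [0.6, 0.4, 0.4]
grip_width: 0.666
```

Run:
```python
from h import *
go(481.7,124.1,215,-14.1)
d=get_image("top");img=d["img"]; cv2.imwrite("pics/t12.png",img[:,:,::-1])
hv=cv2.cvtColor(img,cv2.COLOR_RGB2HSV)
C=np.array([508.7,231.8]);a=np.radians(-14.1);ex=np.array([np.cos(a),np.sin(a)]);ey=np.array([-ex[1],ex[0]])
for n,m in masks(img).items():
    c,o=biggest(m,(105,125,235,210))
    r=rect(plane(c,d,.110)); q=np.array(r[:2])-C
    print(n,r,"rack frame",(q@ex).round(1),(q@ey).round(1))
d=get_image("side"); cv2.imwrite("pics/s12.png",cv2.resize(d["img"][60:190,170:340,::-1],None,fx=4,fy=4))
```

```text
t 46.6 pos [ 464.3 -149.6  211.5] toolx yaw 75.9 tilt 0.07 grip 58.0 F [0.6 0.4 0.4] q [-0.38 -0.05  0.63  1.88  0.03  1.3   1.56]
turn about tool y 0.0  shift before turn [269.7  -3.2  49.7]  shift after turn [269.7  -3.2  49.8] dist 274.0
red (535.1, 338.1, 99.9, 32.0, -13.8) rack frame -0.3 109.5
green (516.9, 266.7, 99.8, 30.8, -14.0) rack frame -0.5 35.8
blue (499.1, 194.7, 100.0, 31.9, -14.1) rack frame -0.3 -38.3
yellow (481.9, 122.8, 101.1, 32.3, -13.6) rack frame 0.6 -112.2
```

View pics/t12.png

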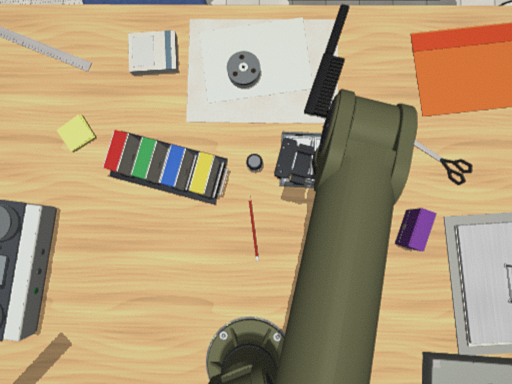

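View pics/s12.png

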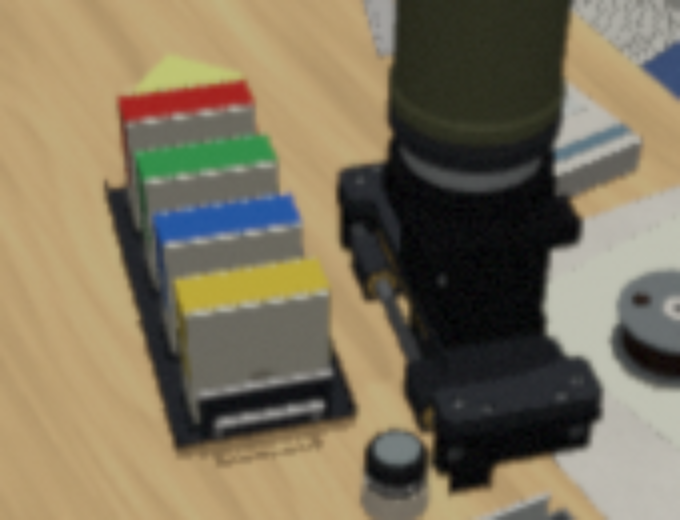

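All four boxes are within 2 mm of their bay centres, upright, in the order red, green, blue, yellow, and the arm is clear and still at z = 0.21. I'm handing the job in.

Run:
```python
from bench import workorder
print(workorder.close_job())
```

```text
the job is handed in; nothing more can be done
None
```

I moved the four film boxes from the tray holders into the rack one at a time, keeping the original order from left to right: red, green, blue, yellow. The job was handed in at about 47 s, and the orange and purple look-alikes were not touched.

- **Position:** the last top view put every box within about 0.6 mm in x and 1.5 mm in y of its bay centre, and within 0.5° of the rack's direction.
- **Standing:** the side view showed all four upright. Each touched the bay floor at about the expected height, with a light push of 5–6 N, before I released it.
- **Arm:** it was clear of everything, about 21 cm above the table and well away from the rack.
- **Disagreements:** floor contact came about 1 mm lower than I had worked out. The final label lengths read 100–101 mm instead of 98 mm, probably because parts of the front labels were included in the measurement.

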